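# Set the rail stop and snap its stud cap on

### The arm

A 6-joint arm with a two-finger parallel gripper is mounted at the origin on the work surface. World frame = base frame: x ahead of the robot, y to its left, z up, the work surface at z = 0. Lengths are in m, angles in rad, forces in N, time in s.
With the tool pointing down it reaches from about 0.375 to 0.825 m from the base axis. Payload 5.5 kg.
Tool frame: the origin (TCP) lies on the mounting face of the last link; the fingertips stand 173 mm ahead of it and the grasp point (between the pads) lies 155 mm ahead of it (tips_ahead is the x of the fingertips in the tool frame, in m); x points along the fingers, z is the direction in which the jaws open and shut, and the axes are right-handed (so a half turn about x gives the same grasp; the last joint's range is limited). The gripper opens to 85 mm and grips with 20 to 120 N. Pads are 22 mm wide; open, the fingers measure 114 mm over their backs; the gripper's body (76 mm by 85 mm) begins 54 mm behind the grasp point. The pads swing forward as they close: fully open they stand 13 mm farther back than shut.
Start: joints at [1.33, 0.314, -0.047, 1.21, 0, 1.571], TCP at [0.143, 0.583, 0.405] pointing down, gripper open.
Joint ranges: [-2.67, 2.67], [-0.69, 1.73], [-1.03, 1.25], [-2.08, 2.16], [-1.42, 1.45], [-3.14, 3.14]. Speed limits (rad/s): [2.39, 2.39, 3.01, 3.14, 3.14, 3.14].

### API

Orientations are given as a unit quaternion [x, y, z, w].
In Python, from rig import * gives the robot as it stands. The module is installed in compiled form; this text tells all that it offers.
- The arm moves only by the tool carry_out, never from a script. Its arguments are lists of equal length, an entry for each row: "delta_pos": the shift along the tool's x, y, z in mm, a list of three; "twist": the turn about the tool's x in rad; "fingers": the opening, from 0 (shut) to 1 (fully open). A call has exactly 5 rows; each row shifts and turns the commanded pose from where the row before left it, along the tool's axes as they then stand; what a row does not reach is not made up. A row lasts 1/10 s, in which the tool goes at most 50 mm and 8.59 degrees, less where a joint would pass 70% of its speed; a pose out of reach is approached as far as the arm can. A call with a gripper value outside its range is refused whole. The fingers move at their own pace and stop on an object; "squeeze" is the grip in N (left out, the last holds). Time passes only in rows, so rows that do not move let the fingers close, or fill a call up. It gives the time, the measured TCP pose, the force and the opening at its end, in the units of the state.
- get_state(): the state, without advancing time (a new reading comes with each control period).
- camera(name): name is "scene" or "top" or "wrist"; returns a dict with "color" (384x512x3 uint8, red, green, blue), "vfov" (degrees; the focal length in pixels is half the picture's height over the tangent of half this angle, whatever the lens; pixels are square), "cx", "cy" (the principal point, pixels), "world_from_camera" (4x4, takes a point from camera to world coordinates); the wrist camera has in their place "mount" (4x4, takes a point from camera to tool coordinates, whose origin is the TCP and whose axes are the tool frame's). Camera axes: x right, y up, looking along -z (the intrinsics and any distortion apply to the point x, -y, -z); pixel columns grow to the right and rows downward; lengths in m; the calibration is good to about 2 mm. A picture is of the moment at which its call begins: read the wrist's pose just before it. There is no depth.
- sign_off(): hands the job in, once; it reports no verdict.
The state is a dict: "time": time; "qpos": joint angles; "qvel": joint speeds; "joint_torque": joint torques, N m; "position": TCP position; "ee_rot": TCP orientation; "force": force on the tool from outside, world axes, zero at the start; "ft_torque": the same for the moment, N m; "finger_gap": finger opening in m.
Only numpy, scipy, OpenCV 4.12 (cv2) and the standard library are available. Lean on these libraries where they do the work, as an engineer would, in place of code of your own. Each camera call takes 0.05 s, during which the arm holds its last target.

### The job

Set the sliding stop on the bench rail: swing its clamp lever fully open, slide the stop along until its pointer stands in the slot of the gauge block, and swing the lever fully home again so that it is locked there. Then take the closed-topped grey plastic cap and press it, open end down, onto the stop's upright stud until it clicks past the spring balls and sits fully home on the collar. Finish while still gripping the cap and pushing it down firmly: keep pressing after the click and do not let go.

Things in the scene. Friction and masses are not known exactly. Their poses are not given: they have to be found in the camera images.
- rail: The rail, fixed to the bench: a dark steel base plate 74 mm wide and 380 mm long with an aluminium bar on it, 41 mm high in all. Origin at the centre of its underside, on the bench. Its y axis runs along the rail (the way the stop slides), x across it (away from the robot), z up.
- carriage: The sliding stop: a grey painted block on the rail, 60 mm across, 150 mm along the rail, top 50 mm above the bench. Its axes are the rail's; it slides along the rail's y only, 92 mm either way of the rail's middle, against about 5 N of friction when unclamped (clamped, it holds fast). Origin under the stud's axis at bench height.
- tab (a point): Centre of the upright square tab on the stop, by which it can be taken from above to slide it: 16 x 16 mm, 40 mm tall (50 to 90 mm above the bench), 65 mm from the stud's axis on the rail's -y side.
- pointer (a point): Tip of the stop's pointer, a steel bar 4 mm wide that sticks out 14 mm from the stop's +x side beside the stud, 45 mm above the bench. It moves with the stop.
- slot (a point): Middle of the slot in the gauge block: a fixed steel block 40 mm long and 42 mm high beside the rail on its +x side, with an 11 mm wide slot in its top. The point lies on the face towards the rail; axes as the rail's. The pointer is in the slot when both are equally far along the rail, within 5 mm; the stop starts on the rail's -y side of it.
- clamp (a joint): Angle of the clamp lever about its upright pivot, rad: 0 locked (lever along the rail towards +y, against its stop), growing counter-clockwise seen from above to 1.5 fully open (lever across the rail, towards the robot, -x of the rail). From about 0.7 on the stop is free. It stays where it is left; turning it takes about 2 N at the handle.
- clamp_handle (a point): Middle of the lever's handle, an upright black round post 14 mm across and 36 mm tall (60 to 96 mm above the bench) at the lever's end, 65 mm from the pivot. The lever's flat bar lies below it, 52 to 60 mm above the bench.
- clamp_pivot (a point): Point on the lever's pivot axis at the height of the handle's middle. On the stop it lies 15 mm to the rail's -x side of the stud's axis and 45 mm to its +y side.
- cap: The snap cap: a grey plastic closed-topped cylinder, 40 mm across, 41 mm tall, hollow, with a lip of 28 mm inner diameter inside its mouth. It starts standing on the bench mouth down. Origin at the centre of its mouth, z towards the closed top. Two other grey parts stand near it and are not needed: a ring with a hole right through (40 mm across, 30 mm tall) and a low stepped foot (48 mm across).
- cap_centre (a point): The same cap's centre, 19 mm above its mouth.
- stud_seat (a point): Foot of the stud, on its axis, at the top of the steel collar (38 mm across) on the stop, 58 mm above the bench: the cap's mouth rests here when home. Four spring balls stand out of the stud 8 mm above this point. Coming down, the cap's lip meets them with its mouth 10 mm above the collar, needs about 12 N to pass, then clicks with a drop of force and goes freely down to the collar.
- stud_tip (a point): Tip of the same stud, 30 mm above its foot: a round steel post 24 mm across, bevelled to 14 mm over its top 4 mm.

How it is judged:
On the way, in this order (a step that is already met when the one before it is completed fails the run):
1. the clamp lever is swung open (value of joint clamp above 1 rad), for 0.1 s.
2. with the lever open, the stop's pointer stands in the gauge's slot (y of pointer in the frame of slot between -0.005 and 0.005 m and value of joint clamp above 0.8 rad), for 0.3 s.
3. the lever is locked again with the pointer in the slot (y of pointer in the frame of slot between -0.005 and 0.005 m and value of joint clamp below 0.15 rad), for 0.2 s.
4. the cap is snapped home on the stud (all of step 3 and z of cap in the frame of stud_seat between -0.002 and 0.002 m and horizontal distance between cap and stud_seat below 0.003 m and angle between the z axis of cap and the z axis of rail, either way round below 0.1 rad), for 0.1 s.
At the end, for the whole second after the job is handed in: The pointer is within 5 mm of the middle of the slot, the lever is locked (below 0.15 rad), the cap sits on the collar (mouth within 2 mm of it, within 3 mm of the stud's axis, upright within 0.1 rad), and the fingers still hold it (over 3 N) and push it down on the stop with more than 5 N (all of step 4 and contact force between cap and carriage above 5 N and contact force between the fingers and cap above 3 N); the arm keeps its last pose, push and grip.
It also fails if it takes over 72 s, if anything falls off the work surface, if the arm or the gripper's body presses on something with over 40 N, if the wrist force passes 120 N, or if a joint passes its speed limit or range.

## Working session

There is one attempt and no reset: what is moved stays moved. The work goes in short steps, Python scripts to look and compute and a tool call to move; the robot and the scene stay as the last step left them, time stands still between calls to the robot, and variables do not carry over. Pictures are saved under pics/ and viewed, and the job is handed in when it is done.

Besides the shell and the picture viewer there is one more tool, called after "Emit:" by a JSON object that holds its "fn" and its "kwargs". carry_out: Moves the arm, as the interface text tells. Its arguments: {"type":"object","properties":{"delta_pos":{"type":"array"},"twist":{"type":"array"},"fingers":{"type":"array"},"squeeze":{"type":"number"}},"required":["delta_pos","twist","fingers"]}

```bash
mkdir -p pics; python3 - <<'E'
from rig import *
import cv2,numpy as np
s=get_state();print({k:np.round(v,4) for k,v in s.items()})
for n in("scene","top","wrist"):
    c=camera(n);cv2.imwrite(f"pics/{n}0.png",c["color"][:,:,::-1])
    print(n,{k:(np.round(v,4) if k!="color" else 0) for k,v in c.items()})
E
```

```text
{'time': np.float64(0.0), 'qpos': array([ 1.3299,  0.3142, -0.0481,  1.2102, -0.    ,  1.5708]), 'qvel': array([ 0.0004, -0.    , -0.0011, -0.0011,  0.0005,  0.0001]), 'joint_torque': array([-5.00000e-04, -5.39598e+01,  3.39746e+01,  1.96000e-02,
       -1.00000e-04,  0.00000e+00]), 'position': array([0.1431, 0.5824, 0.4039]), 'ee_rot': array([-0.4367,  0.5569,  0.4359,  0.556 ]), 'force': array([-0.0902,  0.7236, -1.5576]), 'ft_torque': array([-0.0162, -0.0107, -0.0156]), 'finger_gap': np.float64(0.0854)}
scene {'color': 0, 'vfov': np.float64(52.9275), 'cx': np.float64(258.1023), 'cy': np.float64(191.3592), 'world_from_camera': array([[ 0.2292, -0.5832,  0.7793,  1.1589],
       [ 0.9732,  0.1236, -0.1937, -0.1567],
       [ 0.0166,  0.8029,  0.5959,  0.5221],
       [ 0.    ,  0.    ,  0.    ,  1.    ]])}
top {'color': 0, 'vfov': np.float64(42.744), 'cx': np.float64(253.3204), 'cy': np.float64(193.3865), 'world_from_camera': array([[-2.790e-02,  9.971e-01, -7.070e-02,  4.999e-01],
       [-9.988e-01, -2.500e-02,  4.170e-02, -6.000e-04],
       [ 3.980e-02,  7.180e-02,  9.966e-01,  9.195e-01],
       [ 0.000e+00,  0.000e+00,  0.000e+00,  1.000e+00]])}
wrist {'color': 0, 'vfov': np.float64(62.4804), 'cx': np.float64(252.5708), 'cy': np.float64(192.9956), 'mount': array([[-1.000e-04,  2.577e-01, -9.662e-01,  3.130e-02],
       [ 6.000e-04,  9.662e-01,  2.577e-01,  6.440e-02],
       [ 1.000e+00, -5.000e-04, -3.000e-04, -1.100e-03],
       [ 0.000e+00,  0.000e+00,  0.000e+00,  1.000e+00]])}
```

View pics/top0.png

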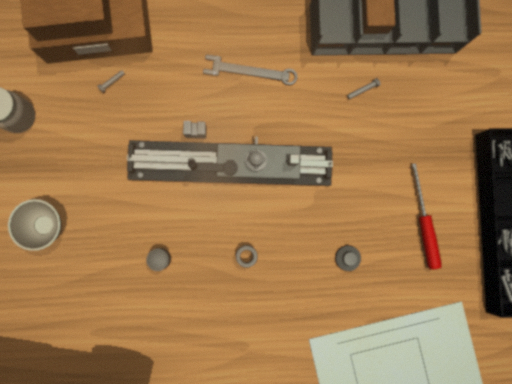

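View pics/scene0.png

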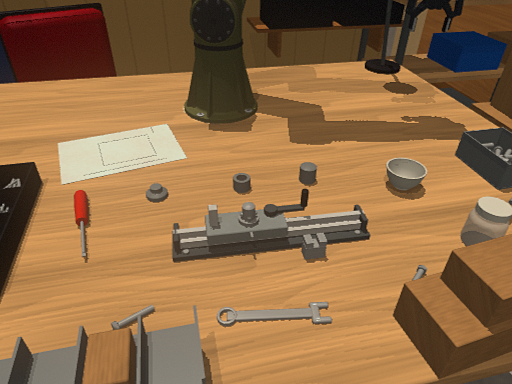

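View pics/wrist0.png

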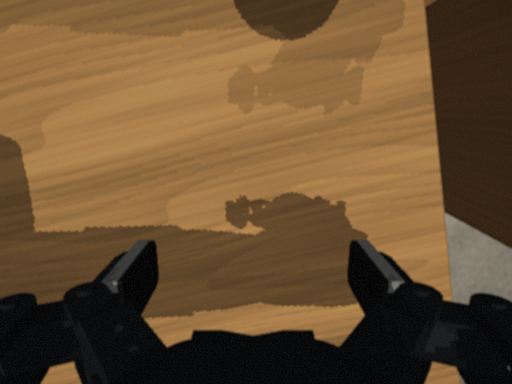

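```bash
python3 - <<'E'
import cv2
a=cv2.imread("pics/top0.png");b=cv2.imread("pics/scene0.png")
cv2.imwrite("pics/topc.png",cv2.resize(a[110:280,120:345],None,fx=3.5,fy=3.5,interpolation=cv2.INTER_CUBIC))
cv2.imwrite("pics/scenec.png",cv2.resize(b[150:270,165:385],None,fx=3.6,fy=3.6,interpolation=cv2.INTER_CUBIC))
E
```

```text
(no output)
```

View pics/topc.png

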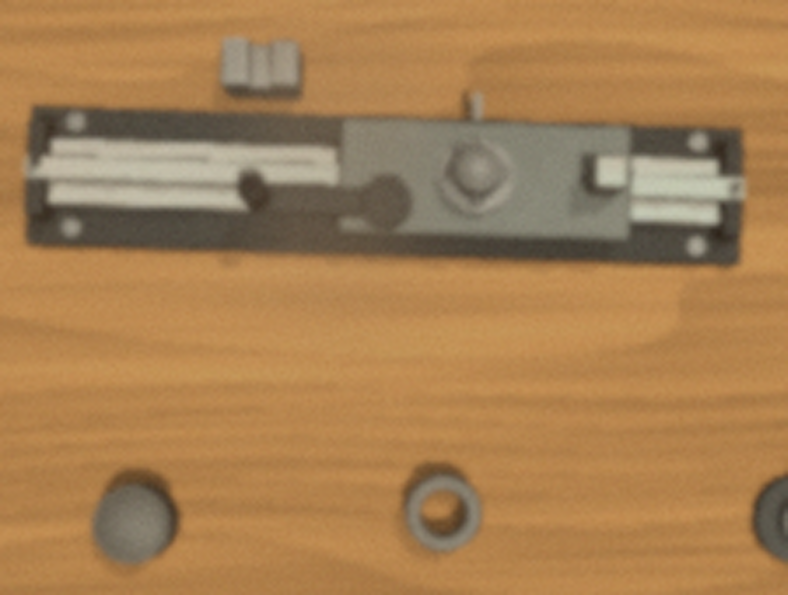

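View pics/scenec.png

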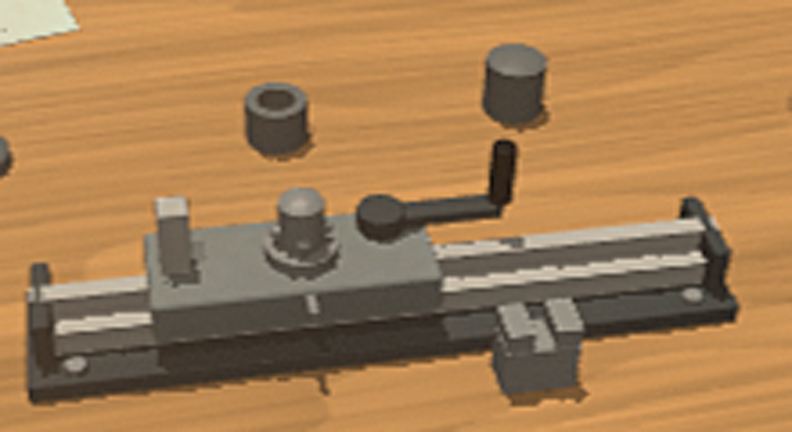

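```bash
cat > h.py <<'E'
import numpy as np,cv2
from rig import *
def K(c):
    f=384/2/np.tan(np.radians(c["vfov"]/2)); return f,c["cx"],c["cy"]
def wfc(c,s=None):
    return c["world_from_camera"] if "world_from_camera" in c else T(s)@c["mount"]
def T(s):
    from scipy.spatial.transform import Rotation as R
    M=np.eye(4);M[:3,:3]=R.from_quat(s["ee_rot"]).as_matrix();M[:3,3]=s["position"];return M
def onz(c,p,z,s=None):
    f,cx,cy=K(c);M=wfc(c,s);d=M[:3,:3]@np.array([(p[0]-cx)/f,-(p[1]-cy)/f,-1]);o=M[:3,3]
    return o+d*(z-o[2])/d[2]
def proj(c,P,s=None):
    f,cx,cy=K(c);M=wfc(c,s);q=M[:3,:3].T@(np.asarray(P)-M[:3,3])
    return np.array([cx+f*q[0]/-q[2],cy-f*q[1]/-q[2]])
E
cat > m1.py <<'E'
from h import *
t=camera("top");s=camera("scene")
ft=lambda u,v:((u+.5)/3.5-.5+120,(v+.5)/3.5-.5+110)
fs=lambda u,v:((u+.5)/3.6-.5+165,(v+.5)/3.6-.5+150)
for n,u,v,z in [("rTL",32,107,.01),("rTR",742,130,.01),("rBR",738,263,.01),("rBL",28,243,.01),("cTL",342,122,.05),("cTR",632,127,.05),("cBR",630,240,.05),("cBL",342,232,.05),("stud",478,168,.088),("tab",611,172,.09),("slot",259,62,.042),("cap",138,522,.041),("hand",252,182,.096),("pivot",387,203,.06),("ptip",476,95,.045)]:
    print("top",n,np.round(onz(t,ft(u,v),z),4)*1000)
for n,u,v,z in [("rBR0",735,318,.0),("rBL0",33,402,.0),("studtip",301,193,.088),("tab",173,207,.09),("cap",516,60,.041),("hand",504,146,.096),("handbase",499,208,.056),("pivot",379,203,.068),("cTL",147,236,.05),("cNL",158,312,.05),("cNR",440,280,.05),("cTR",430,232,.05),("slot",537,325,.042),("pbase",312,298,.047)]:
    print("scene",n,np.round(onz(s,fs(u,v),z),4)*1000)
E
python3 m1.py
```

```text
top rTL [669.1 189.8  10. ]
top rTR [ 648.7 -188.8   10. ]
top rBR [ 576.9 -183.9   10. ]
top rBL [596.7 192.6  10. ]
top cTL [650.7  24.8  50. ]
top cTR [ 645.  -123.7   50. ]
top cBR [ 586.7 -120.7   50. ]
top cBL [594.3  26.1  50. ]
top stud [620.  -42.1  88. ]
top tab [ 616.3 -107.    90. ]
top slot [684.2  67.   42. ]
top cap [450.6 132.4  41. ]
top hand [614.5  67.3  96. ]
top pivot [607.3   2.9  60. ]
top ptip [664.1 -44.3  45. ]
scene rBR0 [671.  190.8   0. ]
scene rBL0 [ 651.9 -185.8    0. ]
scene studtip [622.7 -41.4  88. ]
scene tab [ 622.8 -106.    90. ]
scene cap [459.3 134.2  41. ]
scene hand [616.1  67.7  96. ]
scene handbase [617.9  68.   56. ]
scene pivot [614.7   2.   68. ]
scene cTL [ 594.4 -117.9   50. ]
scene cNL [ 653.2 -119.7   50. ]
scene cNR [660.   22.8  50. ]
scene cTR [622.5  28.5  50. ]
scene slot [693.9  63.6  42. ]
scene pbase [656.2 -42.8  47. ]
```

```bash
cat >> h.py <<'E'
def plan(x,y,z,jaw=None):
    """target TCP world in m; jaw= world angle of jaw axis (mod pi)"""
    s=get_state();M=T(s);d=M[:3,:3].T@(np.array([x,y,z])-M[:3,3])*1000
    a=np.arctan2(M[1,2],M[0,2])
    print("t",round(float(s["time"]),2),"pos",np.round(s["position"]*1000,1),"jaw",round(float(a),3),"gap",round(float(s["finger_gap"])*1000,1),"F",np.round(s["force"],1),"q",np.round(s["qpos"],2))
    print("tool d mm",np.round(d,1),"axes y",np.round(M[:3,1],3),"z",np.round(M[:3,2],3),"x",np.round(M[:3,0],3))
    if jaw is not None:
        w=(jaw-a+np.pi/2)%np.pi-np.pi/2; print("turn world ccw",round(float(w),3),"-> twist",round(float(-w),3))
E
python3 -c "
from h import *
plan(.614,.0685,.31,-.053)"
```

```text
t 0.25 pos [143.1 582.6 404.3] jaw 1.33 gap 85.6 F [0.3 1.2 0.2] q [ 1.33  0.31 -0.05  1.21 -0.    1.57]
tool d mm [  94.6 -580.  -386.9] axes y [-0.971  0.238 -0.   ] z [ 0.238  0.971 -0.001] x [-0.    -0.001 -1.   ]
turn world ccw -1.383 -> twist 1.383
```

Emit:
{"fn": "carry_out", "kwargs": {"delta_pos": [[0, -38, -26], [0, -38, -26], [0, -38, -26], [0, -38, -26], [0, -38, -26]], "twist": [0, 0, 0, 0, 0], "fingers": [1, 1, 1, 1, 1], "squeeze": 40}}

```text
time: 0.75
position: [0.2974, 0.4096, 0.4047]
ee_rot: [-0.436, 0.556, 0.436, 0.556]
force: [0.8, 0.1, 0.2]
finger_gap: 0.0855
```

Emit:
{"fn": "carry_out", "kwargs": {"delta_pos": [[0, -38, -26], [0, -38, -26], [0, -38, -26], [0, -38, -26], [0, -38, -26]], "twist": [0, 0, 0, 0, 0], "fingers": [1, 1, 1, 1, 1]}}

```text
time: 1.25
position: [0.451, 0.2379, 0.4049]
ee_rot: [-0.436, 0.556, 0.436, 0.557]
force: [0.1, 0.4, 0.3]
finger_gap: 0.0855
```

Emit:
{"fn": "carry_out", "kwargs": {"delta_pos": [[0, -38, -26], [0, -38, -26], [0, -38, -26], [0, -38, -26], [0, -38, -26]], "twist": [0, 0, 0, 0, 0], "fingers": [1, 1, 1, 1, 1]}}

```text
time: 1.75
position: [0.6046, 0.0663, 0.4047]
ee_rot: [-0.436, 0.556, 0.436, 0.557]
force: [0.1, 1.0, -1.1]
finger_gap: 0.0855
```

Emit:
{"fn": "carry_out", "kwargs": {"delta_pos": [[9, 0, 0], [9, 0, 0], [9, 0, 0], [9, 0, 0], [9, 0, 0]], "twist": [0.138, 0.138, 0.138, 0.138, 0.138], "fingers": [1, 0.6, 0.6, 0.6, 0.6]}}

```text
time: 2.25
position: [0.6036, 0.0679, 0.3591]
ee_rot: [-0.22, 0.672, 0.22, 0.672]
force: [0.2, 0.8, 1.2]
finger_gap: 0.0514
```

Emit:
{"fn": "carry_out", "kwargs": {"delta_pos": [[9, 0, 0], [9, 0, 0], [9, 0, 0], [9, 0, 0], [9, 0, 0]], "twist": [0.138, 0.138, 0.138, 0.138, 0.138], "fingers": [0.6, 0.6, 0.6, 0.6, 0.6]}}

```text
time: 2.75
position: [0.6036, 0.068, 0.3142]
ee_rot: [0.02, 0.707, -0.02, 0.707]
force: [-0.3, -1.2, 0.4]
finger_gap: 0.0509
```

```bash
python3 -c "
from h import *
plan(.614,.0685,.31,-.053)
s=get_state();c=camera('wrist');cv2.imwrite('pics/w1.png',c['color'][:,:,::-1])
np.savez('w1.npz',M=T(s))
for P in [(.614,.0685,.096),(.617,.0685,.096),(.6175,-.107,.09),(.621,-.042,.088)]: print(proj(c,P,s))
"
```

```text
t 2.75 pos [603.6  68.  314.2] jaw -0.056 gap 50.9 F [-0.3 -1.2  0.4] q [ 0.11  0.38 -0.17  1.02 -0.    1.74]
tool d mm [ 4.2  1.1 10.4] axes y [ 0.056  0.998 -0.   ] z [ 0.998 -0.056 -0.   ] x [-0. -0. -1.]
turn world ccw 0.003 -> twist -0.003
[268.46730001 213.07410054]
[273.29017963 212.82300274]
[282.02515247 422.97344496]
[283.7900867 351.5053186]
```

View pics/w1.png

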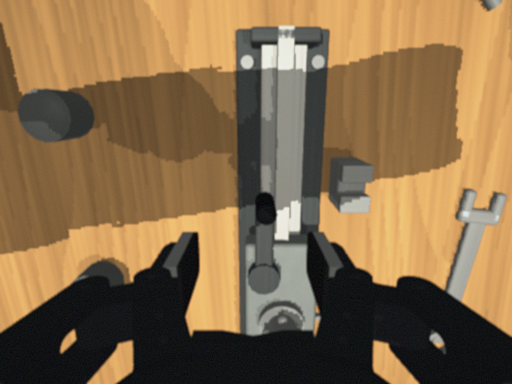

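Emit:
{"fn": "carry_out", "kwargs": {"delta_pos": [[14, 0, 4], [15, 0, 4], [15, 0, 0], [15, 0, 0], [15, 0, 0]], "twist": [0, 0, 0, 0, 0], "fingers": [0.6, 0.6, 0.6, 0.6, 0.6], "squeeze": 20}}

```text
time: 3.3
position: [0.6117, 0.0676, 0.239]
ee_rot: [0.017, 0.707, -0.017, 0.707]
force: [0.9, -0.1, -1.1]
finger_gap: 0.0507
```

Emit:
{"fn": "carry_out", "kwargs": {"delta_pos": [[0, 0, 0], [0, 0, 0], [0, 0, 0], [0, 0, 0], [0, 0, 0]], "twist": [0, 0, 0, 0, 0], "fingers": [0, 0, 0, 0, 0]}}

```text
time: 3.8
position: [0.6118, 0.0676, 0.241]
ee_rot: [0.018, 0.707, -0.018, 0.707]
force: [0.7, -0.8, -3.0]
finger_gap: 0.0132
```

```bash
python3 -c "
from h import *
plan(.612,.068,.24,-.053)
s=get_state();c=camera('wrist');cv2.imwrite('pics/w2.png',c['color'][:,:,::-1])
"
```

```text
t 3.8 pos [611.8  67.6 241. ] jaw -0.05 gap 13.2 F [ 0.7 -0.8 -3. ] q [ 0.11  0.45 -0.24  0.88 -0.    1.73]
tool d mm [1.  0.4 0.2] axes y [0.05  0.999 0.   ] z [ 0.999 -0.05   0.001] x [ 0.001 -0.    -1.   ]
turn world ccw -0.003 -> twist 0.003
```

View pics/w2.png

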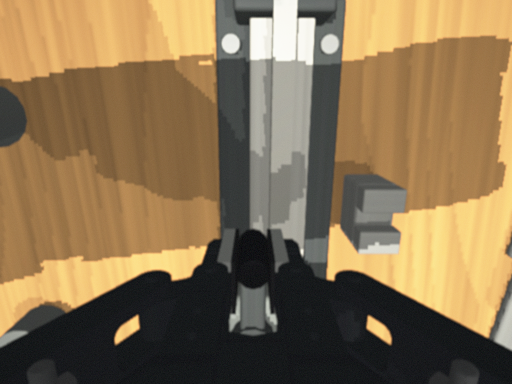

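Emit:
{"fn": "carry_out", "kwargs": {"delta_pos": [[0, -0.7, -9.4], [0, -0.7, -9.4], [0, -0.7, -9.4], [0, -0.7, -9.4], [0, -0.7, -9.4]], "twist": [-0.145, -0.145, -0.145, -0.145, -0.145], "fingers": [0, 0, 0, 0, 0]}}

```text
time: 4.35
position: [0.5678, 0.0534, 0.2411]
ee_rot: [-0.236, 0.666, 0.236, 0.667]
force: [2.5, -0.5, -3.9]
finger_gap: 0.0133
```

```bash
python3 -c "
from h import *
a=.725-.053;x0,y0=.608,.003
plan(x0-.065*np.sin(a),y0+.065*np.cos(a),.24,a)
"
```

```text
t 4.35 pos [567.8  53.4 241.1] jaw 0.681 gap 13.3 F [ 2.5 -0.5 -3.9] q [ 0.09  0.37 -0.36  0.84  0.    0.98]
tool d mm [1.1 0.5 0.1] axes y [-0.63   0.777 -0.001] z [0.777 0.63  0.001] x [ 0.001  0.    -1.   ]
turn world ccw -0.009 -> twist 0.009
```

Exactly on the arc.

Emit:
{"fn": "carry_out", "kwargs": {"delta_pos": [[0, -0.7, -9.4], [0, -0.7, -9.4], [0, -0.7, -9.4], [0, -0.7, -9.4], [0, -0.7, -9.4]], "twist": [-0.145, -0.145, -0.145, -0.145, -0.145], "fingers": [0, 0, 0, 0, 0]}}

```text
time: 4.85
position: [0.5445, 0.0136, 0.2411]
ee_rot: [-0.457, 0.539, 0.457, 0.54]
force: [3.9, 0.8, -4.2]
finger_gap: 0.0129
```

Emit:
{"fn": "carry_out", "kwargs": {"delta_pos": [[0, 0, -2], [0, 0, 0], [0, 0, 0], [0, 0, 0], [0, 0, 0]], "twist": [0, 0, 0, 0, 0], "fingers": [0, 0, 0, 0.5, 0.5]}}

```text
time: 5.35
position: [0.5442, 0.0117, 0.2409]
ee_rot: [-0.456, 0.541, 0.455, 0.541]
force: [-0.7, -1.2, 0.9]
finger_gap: 0.0414
```

```bash
python3 -c "
from h import *
plan(.6175,-.107,.3,1.518)
"
```

```text
t 5.35 pos [544.2  11.7 240.9] jaw 1.399 gap 41.4 F [-0.7 -1.2  0.9] q [ 0.02  0.33 -0.42  0.82 -0.    0.19]
tool d mm [ -59.   -92.5 -104.5] axes y [-0.985  0.171 -0.   ] z [ 0.171  0.985 -0.   ] x [ 0. -0. -1.]
turn world ccw 0.119 -> twist -0.119
```

Emit:
{"fn": "carry_out", "kwargs": {"delta_pos": [[-30, 0, 0], [-29, 0, 0], [0, -31, -35], [0, -31, -35], [0, -31, -35]], "twist": [0, 0, 0, 0, -0.119], "fingers": [0.5, 0.5, 0.45, 0.45, 0.45]}}

```text
time: 5.85
position: [0.6187, -0.1087, 0.3005]
ee_rot: [-0.488, 0.512, 0.487, 0.512]
force: [1.0, 0.9, 0.1]
finger_gap: 0.0387
```

```bash
python3 -c "
from h import *
plan(.6175,-.107,.232,1.518)
s=get_state();c=camera('wrist');cv2.imwrite('pics/w3.png',c['color'][:,:,::-1])
t=camera('top');cv2.imwrite('pics/t3.png',cv2.resize(t['color'][110:210,110:350,::-1],None,fx=3.2,fy=3.2))
for P in [(.6175,-.107,.09),(.621,-.042,.088)]: print(proj(c,P,s))
"
```

```text
t 5.85 pos [ 618.7 -108.7  300.5] jaw 1.522 gap 38.7 F [1.  0.9 0.1] q [-0.17  0.42 -0.13  1.01 -0.   -0.12]
tool d mm [68.5  1.4  1.6] axes y [-0.999  0.049 -0.001] z [ 0.049  0.999 -0.   ] x [ 0.001 -0.    -1.   ]
turn world ccw -0.004 -> twist 0.004
[257.38178896 217.5196088 ]
[364.95935574 216.96802111]
```

View pics/w3.png

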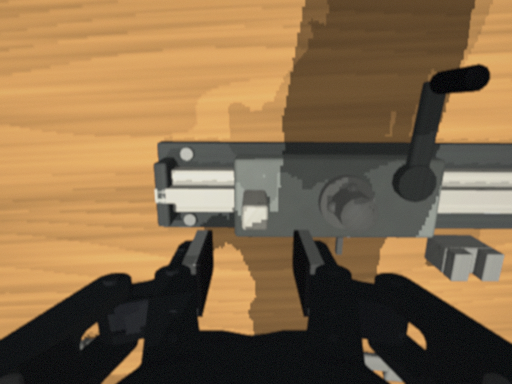

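View pics/t3.png

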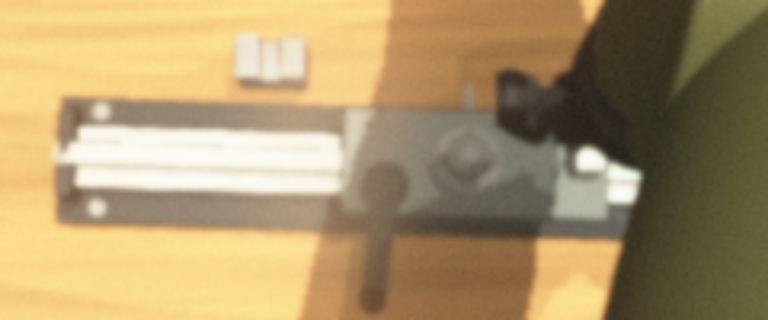

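Emit:
{"fn": "carry_out", "kwargs": {"delta_pos": [[14, 0.3, 0.5], [14, 0.3, 0.4], [14, 0.2, 0], [13, 0, 0], [13, 0, 0]], "twist": [0, 0, 0, 0, 0], "fingers": [0.45, 0.45, 0.45, 0.45, 0.45], "squeeze": 40}}

```text
time: 6.45
position: [0.6165, -0.1059, 0.2302]
ee_rot: [-0.487, 0.513, 0.487, 0.512]
force: [-0.6, 0.0, -0.1]
finger_gap: 0.0385
```

Emit:
{"fn": "carry_out", "kwargs": {"delta_pos": [[0, 0, 0], [0, 0, 0], [0, 0, 0], [0, 0, 0], [0, 0, 0]], "twist": [0, 0, 0, 0, 0], "fingers": [0, 0, 0, 0, 0]}}

```text
time: 6.95
position: [0.6164, -0.1067, 0.2307]
ee_rot: [-0.486, 0.513, 0.488, 0.512]
force: [0.3, 0.8, -14.0]
finger_gap: 0.0153
```

```bash
python3 -c "
from h import *
plan(.6175+.1*.053,-.107+.1,.234,1.518)
s=get_state();np.save('M4.npy',T(s));c=camera('wrist');cv2.imwrite('pics/w4.png',cv2.resize(c['color'][200:300,300:512,::-1],None,fx=3.6,fy=3.6,interpolation=cv2.INTER_CUBIC))
"
```

```text
t 6.95 pos [ 616.4 -106.7  230.7] jaw 1.519 gap 15.3 F [  0.3   0.8 -14. ] q [-0.17  0.48 -0.22  0.87  0.   -0.12]
tool d mm [-3.3 -1.2 99.9] axes y [-0.999  0.052  0.002] z [0.052 0.999 0.   ] x [-0.002  0.    -1.   ]
turn world ccw -0.001 -> twist 0.001
```

View pics/w4.png

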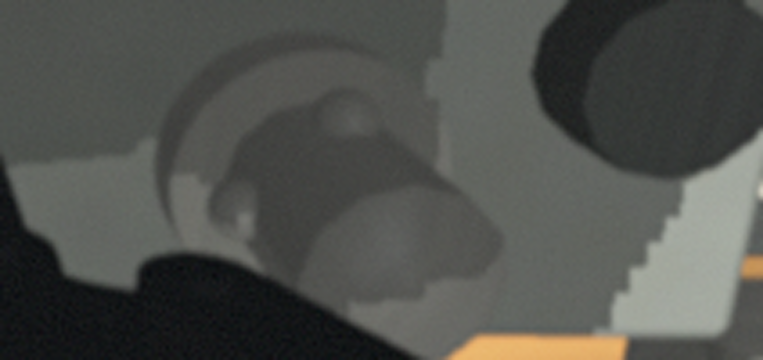

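Emit:
{"fn": "carry_out", "kwargs": {"delta_pos": [[-1, 0, 8], [0, 0, 10], [0, 0, 10], [0, 0, 10], [0, 0, 10]], "twist": [0, 0, 0, 0, 0], "fingers": [0, 0, 0, 0, 0]}}

```text
time: 7.5
position: [0.6189, -0.0594, 0.2308]
ee_rot: [-0.487, 0.514, 0.487, 0.512]
force: [2.3, -5.8, -23.7]
finger_gap: 0.0152
```

Emit:
{"fn": "carry_out", "kwargs": {"delta_pos": [[0, 0, 10], [0, 0, 10], [0, 0, 10], [0, 0, 10], [0, 0, 10]], "twist": [0, 0, 0, 0, 0], "fingers": [0, 0, 0, 0, 0]}}

```text
time: 8.0
position: [0.6216, -0.0095, 0.2308]
ee_rot: [-0.487, 0.514, 0.486, 0.512]
force: [3.1, -6.1, -22.9]
finger_gap: 0.0152
```

```bash
python3 -c "
from h import *
plan(.6175+.11*.053,-.107+.11,.2307,1.518)
for n in ('scene','top','wrist'):
  c=camera(n);cv2.imwrite('pics/%s5.png'%n,c['color'][:,:,::-1])
  if n=='scene': cv2.imwrite('pics/s5.png',cv2.resize(c['color'][190:265,240:380,::-1],None,fx=5.5,fy=5.5,interpolation=cv2.INTER_CUBIC))
  if n=='top': cv2.imwrite('pics/t5.png',cv2.resize(c['color'][105:195,120:260,::-1],None,fx=5.5,fy=5.5,interpolation=cv2.INTER_CUBIC))
"
```

```text
t 8.0 pos [621.6  -9.5 230.8] jaw 1.518 gap 15.2 F [  3.1  -6.1 -22.9] q [-0.01  0.47 -0.23  0.87 -0.    0.04]
tool d mm [ 0.  -1.1 12.6] axes y [-0.999  0.053  0.002] z [ 0.053  0.999 -0.003] x [-0.002 -0.003 -1.   ]
turn world ccw 0.0 -> twist -0.0
```

View pics/s5.png

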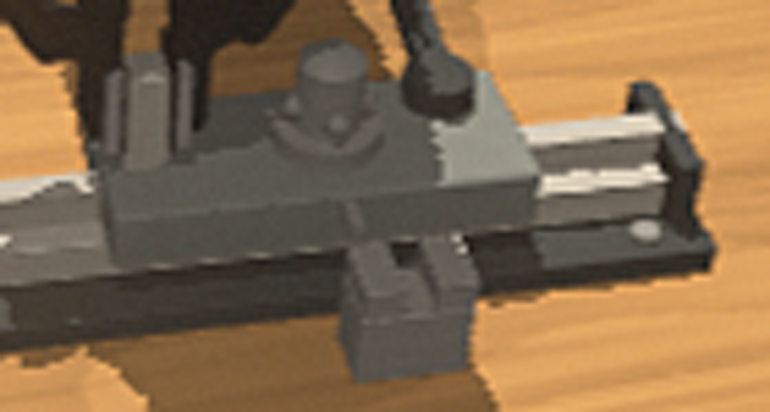

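View pics/t5.png

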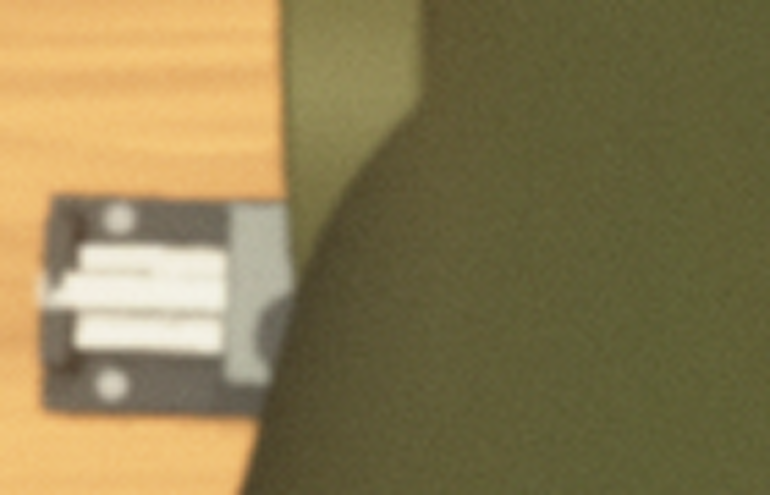

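View pics/wrist5.png

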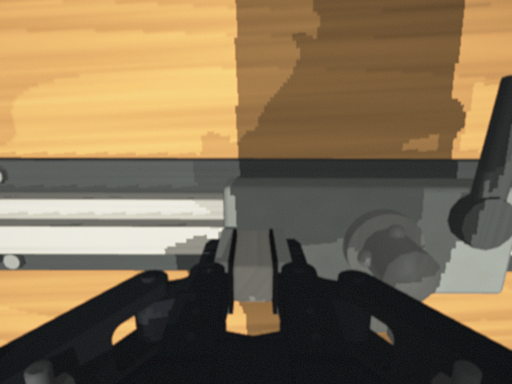

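```bash
python3 -c "
import cv2
b=cv2.imread('pics/scene5.png')
cv2.imwrite('pics/s5b.png',cv2.resize(b[218:262,295:340],None,fx=13,fy=13,interpolation=cv2.INTER_CUBIC))
"
```

```text
(no output)
```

View pics/s5b.png

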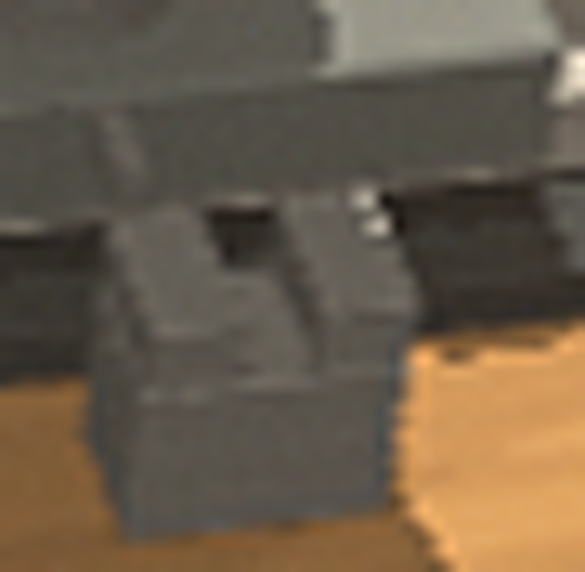

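```bash
python3 -c "
from h import *
c=camera('scene')
ey=np.array([-.0530*-1,.9986])
def g(n,u,v,z):
  p=onz(c,((u+.5)/13-.5+295,(v+.5)/13-.5+218),z)[:2]*1000
  print(n,np.round(p,1),'railx',round(float((p-[623,2.5])@[.9986,-.053]),1),'raily',round(float((p-[623,2.5])@ey),1))
g('slotrear',238,208,.042);g('slotfront',280,330,.042)
g('gTL',105,222,.042);g('gTR',365,190,.042);g('gBL',150,347,.042);g('gBR',415,312,.042)
g('pbase',113,115,.047);g('ptip',133,182,.047)
g('cNR',552,55,.05)
"
```

```text
slotrear [677.6  67.6] railx 51.1 raily 67.9
slotfront [702.   64.9] railx 75.6 raily 66.5
gTL [676.4  48.3] railx 50.9 raily 48.6
gTR [677.9  86.4] railx 50.4 raily 86.7
gBL [701.3  46.4] railx 75.9 raily 48.0
gBR [702.6  84.3] railx 75.2 raily 85.9
pbase [660.5  54.4] railx 34.7 raily 53.8
ptip [674.5  52.6] railx 48.7 raily 52.8
cNR [664.7 119. ] railx 35.5 raily 118.6
```

Emit:
{"fn": "carry_out", "kwargs": {"delta_pos": [[0, 0, 5], [0, 0, 5], [0, 0, 4], [0, 0, 0], [0, 0, 0]], "twist": [0, 0, 0, 0, 0], "fingers": [0, 0, 0, 0, 0]}}

```text
time: 8.7
position: [0.6224, 0.0046, 0.2308]
ee_rot: [-0.487, 0.514, 0.487, 0.512]
force: [4.1, -2.4, -25.8]
finger_gap: 0.0151
```

```bash
python3 -c "
from h import *
plan(.6175+.11*.053,-.107+.11,.2307,1.518)
b=camera('scene')['color'][:,:,::-1]
cv2.imwrite('pics/s6b.png',cv2.resize(b[218:262,295:340],None,fx=13,fy=13,interpolation=cv2.INTER_CUBIC))
"
```

```text
t 8.7 pos [622.4   4.6 230.8] jaw 1.519 gap 15.1 F [  4.1  -2.4 -25.8] q [ 0.01  0.47 -0.23  0.87 -0.    0.06]
tool d mm [ 0.1 -1.  -1.5] axes y [-0.999  0.052  0.002] z [ 0.052  0.999 -0.001] x [-0.002 -0.001 -1.   ]
turn world ccw -0.001 -> twist 0.001
```

View pics/s6b.png

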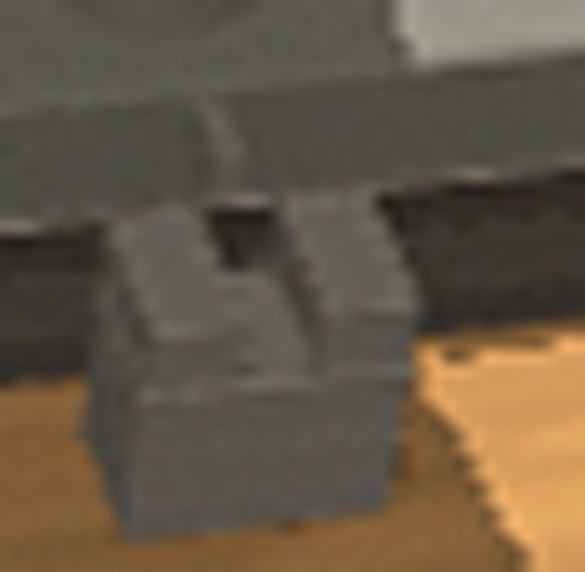

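Emit:
{"fn": "carry_out", "kwargs": {"delta_pos": [[0, 0, 0], [0, 0, 0], [0, 0, 0], [-30, 0, 0], [-35, 0, 0]], "twist": [0, 0, 0, 0, 0], "fingers": [0.45, 0.45, 0.45, 0.45, 0.45], "squeeze": 20}}

```text
time: 9.25
position: [0.6225, 0.0052, 0.2985]
ee_rot: [-0.487, 0.513, 0.487, 0.513]
force: [0.3, -1.1, -0.5]
finger_gap: 0.0387
```

```bash
python3 -c "
from h import *
plan(.5502,.123,.241,1.399)
"
```

```text
t 9.25 pos [622.5   5.2 298.5] jaw 1.519 gap 38.7 F [ 0.3 -1.1 -0.5] q [ 0.01  0.41 -0.15  1.01  0.    0.06]
tool d mm [ 57.6  78.2 113.9] axes y [-0.999  0.052  0.001] z [0.052 0.999 0.   ] x [-0.001  0.    -1.   ]
turn world ccw -0.12 -> twist 0.12
```

Emit:
{"fn": "carry_out", "kwargs": {"delta_pos": [[0, 20, 29], [0, 20, 29], [0, 20, 28], [0, 18, 28], [0, 0, 0]], "twist": [0, 0, 0, 0, 0.12], "fingers": [0.45, 0.45, 0.45, 0.45, 0.45]}}

```text
time: 9.75
position: [0.5495, 0.1259, 0.2994]
ee_rot: [-0.456, 0.54, 0.456, 0.542]
force: [-0.7, 0.0, -0.1]
finger_gap: 0.0382
```

```bash
python3 -c "
from h import *
plan(.5502,.123,.241,1.399)
s=get_state();c=camera('wrist');cv2.imwrite('pics/w7.png',c['color'][:,:,::-1])
print(proj(c,(.5502,.123,.096),s))
b=camera('scene')['color'][:,:,::-1]
cv2.imwrite('pics/s7.png',cv2.resize(b[150:262,205:360],None,fx=5,fy=5,interpolation=cv2.INTER_CUBIC))
"
```

```text
t 9.75 pos [549.5 125.9 299.4] jaw 1.401 gap 38.2 F [-0.7  0.  -0.1] q [ 0.22  0.31 -0.3   0.96  0.    0.39]
tool d mm [58.4 -1.1 -2.9] axes y [-0.986  0.169 -0.001] z [0.169 0.986 0.002] x [ 0.002  0.002 -1.   ]
turn world ccw -0.002 -> twist 0.002
[248.93230916 225.57744296]
```

View pics/w7.png

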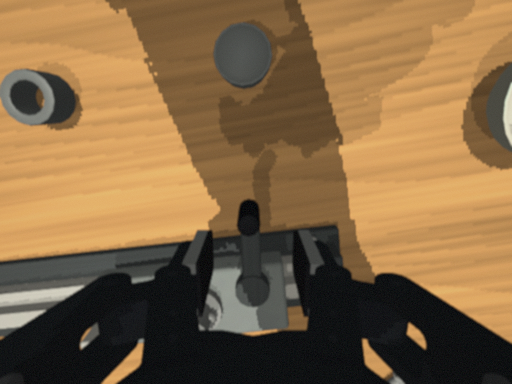

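View pics/s7.png

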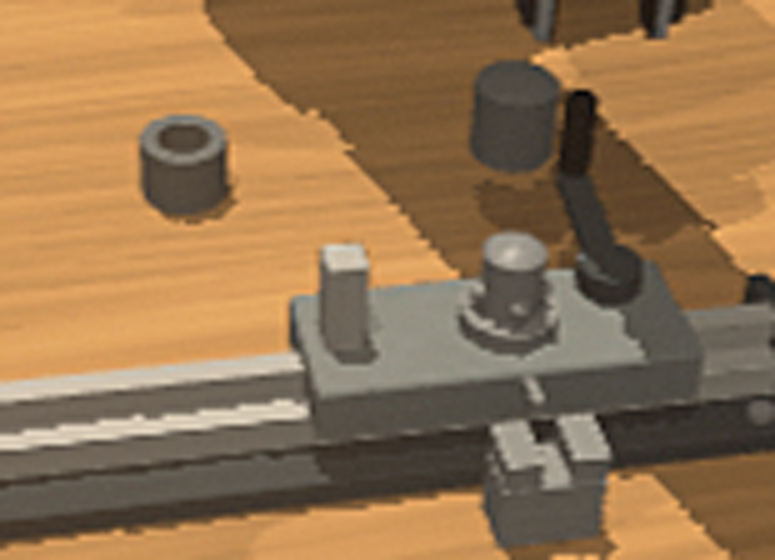

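Emit:
{"fn": "carry_out", "kwargs": {"delta_pos": [[12, -0.5, -1.5], [12, -0.5, -1.5], [12, 0, 0], [11, 0, 0], [11, 0, 0]], "twist": [0, 0, 0, 0, 0], "fingers": [0.45, 0.45, 0.45, 0.45, 0.45]}}

```text
time: 10.35
position: [0.5512, 0.1194, 0.2381]
ee_rot: [-0.455, 0.541, 0.455, 0.541]
force: [-0.3, 0.4, -0.7]
finger_gap: 0.0387
```

Emit:
{"fn": "carry_out", "kwargs": {"delta_pos": [[0, 0, 0], [0, 0, 0], [0, 0, 0], [0, 0, 0], [0, 0, 0]], "twist": [0, 0, 0, 0, 0], "fingers": [0, 0, 0, 0, 0]}}

```text
time: 10.85
position: [0.551, 0.1202, 0.2391]
ee_rot: [-0.455, 0.541, 0.456, 0.541]
force: [0.5, 4.3, -14.0]
finger_gap: 0.0133
```

Emit:
{"fn": "carry_out", "kwargs": {"delta_pos": [[0, -0.7, 9.4], [0, -0.7, 9.4], [0, -0.7, 9.4], [0, -0.7, 9.4], [0, -0.7, 9.4]], "twist": [0.145, 0.145, 0.145, 0.145, 0.145], "fingers": [0, 0, 0, 0, 0]}}

```text
time: 11.35
position: [0.573, 0.1603, 0.239]
ee_rot: [-0.231, 0.669, 0.233, 0.666]
force: [-6.7, 4.6, -7.1]
finger_gap: 0.0131
```

```bash
python3 -c "
from h import *
a=.725-.053;x0,y0=.614,.1143
plan(x0-.065*np.sin(a),y0+.065*np.cos(a),.24,a)
"
```

```text
t 11.35 pos [573.  160.3 239. ] jaw 0.669 gap 13.1 F [-6.7  4.6 -7.1] q [ 0.27  0.42 -0.29  0.86  0.    1.17]
tool d mm [-1.   3.5  3.4] axes y [-0.62   0.784  0.004] z [ 0.784  0.62  -0.003] x [-0.005  0.001 -1.   ]
turn world ccw 0.003 -> twist -0.003
```

Emit:
{"fn": "carry_out", "kwargs": {"delta_pos": [[0, 0, 10], [0, 0, 10], [0, 0, 10], [0, -0.2, 10], [0, -0.5, 10]], "twist": [0.145, 0.145, 0.145, 0.145, 0.145], "fingers": [0, 0, 0, 0, 0]}}

```text
time: 11.85
position: [0.6192, 0.1769, 0.239]
ee_rot: [0.019, 0.708, -0.021, 0.705]
force: [-14.1, 0.4, -4.0]
finger_gap: 0.0132
```

```bash
python3 -c "
from h import *
a=0-.053;x0,y0=.614,.1143
plan(x0-.065*np.sin(a),y0+.065*np.cos(a),.24,a)
"
```

```text
t 11.85 pos [619.2 176.9 239. ] jaw -0.057 gap 13.2 F [-14.1   0.4  -4. ] q [ 0.28  0.5  -0.16  0.91 -0.    1.91]
tool d mm [-1.   2.2 -1.9] axes y [ 0.057  0.998 -0.002] z [ 0.998 -0.057 -0.004] x [-0.004 -0.002 -1.   ]
turn world ccw 0.004 -> twist -0.004
```

Emit:
{"fn": "carry_out", "kwargs": {"delta_pos": [[0, 0, 2], [0, 0, 0], [0, 0, -2], [0, 0, 0], [0, 0, 0]], "twist": [0, 0, 0, 0, 0], "fingers": [0, 0, 0, 0.5, 0.5]}}

```text
time: 12.35
position: [0.6215, 0.1771, 0.2412]
ee_rot: [0.018, 0.706, -0.018, 0.708]
force: [-1.1, -0.0, -1.0]
finger_gap: 0.0414
```

Emit:
{"fn": "carry_out", "kwargs": {"delta_pos": [[0, 0, 0], [-30, 0, 0], [-35, 0, 0], [-20, 0, 0], [0, 0, 0]], "twist": [0, 0, 0, 0, 0], "fingers": [0.5, 0.5, 0.5, 0.9, 0.9]}}

```text
time: 12.85
position: [0.6222, 0.1774, 0.3294]
ee_rot: [0.019, 0.704, -0.017, 0.71]
force: [0.2, -0.3, -0.1]
finger_gap: 0.0698
```

```bash
python3 -c "
from h import *
plan(.455,.133,.27,-.053)
b=camera('scene')['color'][:,:,::-1]; cv2.imwrite('pics/scene8.png',b)
cv2.imwrite('pics/s8.png',cv2.resize(b[150:262,225:380],None,fx=5,fy=5,interpolation=cv2.INTER_CUBIC))
b=camera('top')['color'][:,:,::-1]; cv2.imwrite('pics/top8.png',b)
cv2.imwrite('pics/t8.png',cv2.resize(b[110:280,120:290],None,fx=3.5,fy=3.5,interpolation=cv2.INTER_CUBIC))
b=camera('wrist')['color'][:,:,::-1]; cv2.imwrite('pics/w8.png',b)
"
```

```text
t 12.85 pos [622.2 177.4 329.4] jaw -0.051 gap 69.8 F [ 0.2 -0.3 -0.1] q [ 0.28  0.43 -0.05  1.08 -0.    1.9 ]
tool d mm [  58.   -53.1 -165.2] axes y [0.051 0.999 0.002] z [ 0.999 -0.051  0.008] x [ 0.008  0.002 -1.   ]
turn world ccw -0.002 -> twist 0.002
```

View pics/s8.png

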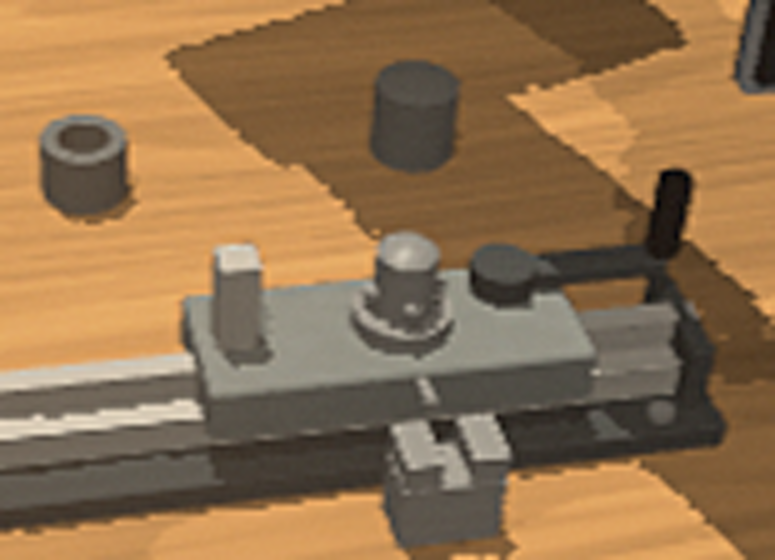

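View pics/t8.png

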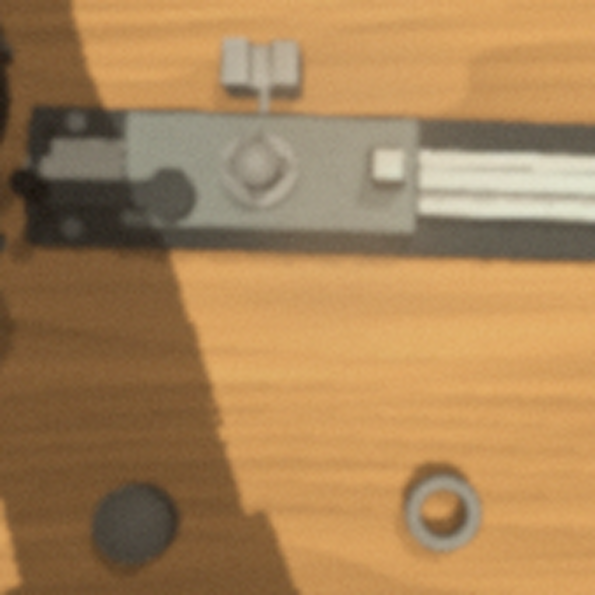

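View pics/w8.png

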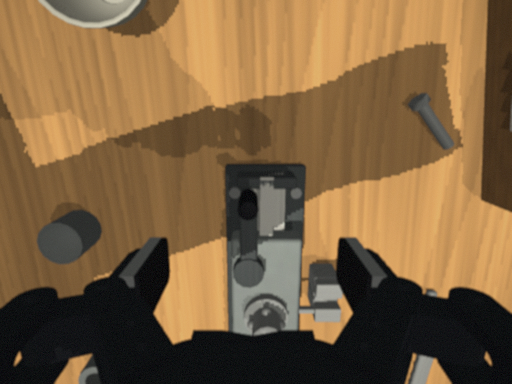

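Emit:
{"fn": "carry_out", "kwargs": {"delta_pos": [[0, -11, -34], [0, -11, -34], [0, -11, -34], [0, -10, -34], [0, -10, -29]], "twist": [0, 0, 0, 0, 0], "fingers": [1, 1, 1, 1, 1]}}

```text
time: 13.5
position: [0.4505, 0.132, 0.3231]
ee_rot: [0.018, 0.708, -0.018, 0.706]
force: [0.4, 0.7, 0.7]
finger_gap: 0.0854
```

```bash
python3 -c "
from h import *
plan(.453,.133,.18,-.053)
s=get_state();c=camera('wrist');b=c['color'][:,:,::-1]; cv2.imwrite('pics/w9.png',b)
print(proj(c,(.453,.133,.041),s),proj(c,(.453,.133,0),s))
"
```

```text
t 13.5 pos [450.5 132.  323.1] jaw -0.051 gap 85.4 F [0.4 0.7 0.7] q [ 0.29  0.12 -0.48  0.97 -0.    1.91]
tool d mm [143.1   1.3   2.8] axes y [ 0.051  0.999 -0.001] z [ 0.999 -0.051 -0.003] x [-0.003 -0.001 -1.   ]
turn world ccw -0.002 -> twist 0.002
[255.87190125 187.6895569 ] [255.58920749 177.10428068]
```

View pics/w9.png

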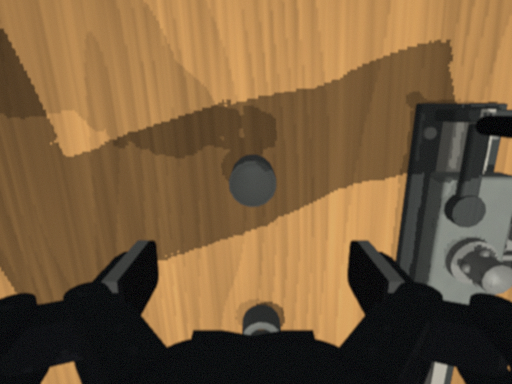

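Emit:
{"fn": "carry_out", "kwargs": {"delta_pos": [[30, 1.2, 0.5], [30, 1.2, 0], [30, 0, 0], [25, 0, 0], [15, 0, 0]], "twist": [0, 0, 0, 0, 0], "fingers": [1, 1, 1, 1, 1]}}

```text
time: 14.05
position: [0.452, 0.1345, 0.1917]
ee_rot: [0.017, 0.708, -0.019, 0.705]
force: [-0.6, -0.8, -0.1]
finger_gap: 0.0853
```

```bash
python3 -c "
from h import *
plan(.451,.1345,.182,-.053)
s=get_state();c=camera('wrist');b=c['color'][:,:,::-1]; cv2.imwrite('pics/w10.png',b)
print(proj(c,(.451,.1345,.041),s),proj(c,(.451,.1345,0),s))
for dx,dy in[(20,0),(-20,0),(0,20),(0,-20)]: print(proj(c,(.451+dx/1e3,.1345+dy/1e3,.041),s))
"
```

```text
t 14.05 pos [452.  134.5 191.7] jaw -0.051 gap 85.3 F [-0.6 -0.8 -0.1] q [ 0.29  0.28 -0.64  0.66 -0.    1.91]
tool d mm [ 9.7 -0.1 -0.9] axes y [ 0.051  0.999 -0.002] z [ 0.999 -0.051 -0.004] x [-0.004 -0.001 -1.   ]
turn world ccw -0.002 -> twist 0.002
[250.2643318  267.05038016] [251.16558256 230.27499807]
[298.3478725 264.9686533]
[202.43961513 269.12090149]
[247.65110693 221.86987971]
[252.67975416 308.81103865]
```

View pics/w10.png

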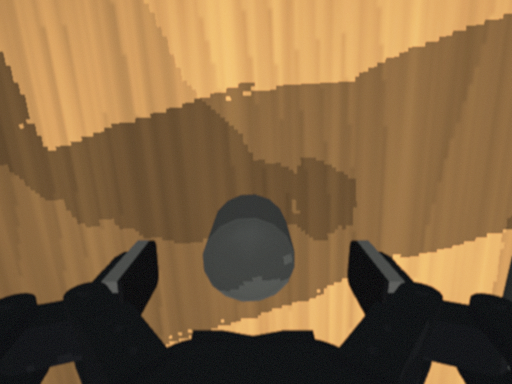

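Emit:
{"fn": "carry_out", "kwargs": {"delta_pos": [[5, 1, -0.5], [4, 0.7, 0], [0, 0, 0], [0, 0, 0], [0, 0, 0]], "twist": [0, 0, 0, 0, 0], "fingers": [1, 1, 0.2, 0.2, 0.2], "squeeze": 70}}

```text
time: 14.6
position: [0.4535, 0.1368, 0.1863]
ee_rot: [0.018, 0.706, -0.018, 0.707]
force: [0.7, 0.3, -0.0]
finger_gap: 0.0441
```

Emit:
{"fn": "carry_out", "kwargs": {"delta_pos": [[0, 0, 0], [0, 0, 0], [0, 0, 0], [0, 0, 0], [-20, 0, 0]], "twist": [0, 0, 0, 0, 0], "fingers": [0, 0, 0, 0, 0]}}

```text
time: 15.1
position: [0.452, 0.1364, 0.2047]
ee_rot: [0.018, 0.708, -0.018, 0.706]
force: [0.1, 0.3, -0.6]
finger_gap: 0.0381
```

Emit:
{"fn": "carry_out", "kwargs": {"delta_pos": [[-30, 0, 0], [-30, 0, 0], [-30, 0, 0], [-30, 0, 0], [0, 0, 0]], "twist": [0, 0, 0, 0, 0], "fingers": [0, 0, 0, 0, 0]}}

```text
time: 15.6
position: [0.4548, 0.1372, 0.3301]
ee_rot: [0.019, 0.704, -0.017, 0.709]
force: [-0.0, 0.7, -0.7]
finger_gap: 0.0377
```

```bash
python3 -c "
from h import *
plan(.6265,.0685,.29,-.053)
s=get_state();c=camera('wrist');b=c['color'][:,:,::-1]; cv2.imwrite('pics/w11.png',b)
b=camera('scene')['color'][:,:,::-1]; cv2.imwrite('pics/s11.png',b)
M=T(s)
for x in (.137,.178):
  for y in (-20,0,20): print(x,y,proj(c,(M@[x,y/1e3,0,1])[:3],s))
"
```

```text
t 15.6 pos [454.8 137.2 330.1] jaw -0.051 gap 37.7 F [-0.   0.7 -0.7] q [ 0.29  0.12 -0.46  0.98 -0.    1.91]
tool d mm [ 41.2 -60.  174.7] axes y [0.051 0.999 0.003] z [ 0.999 -0.051  0.007] x [ 0.007  0.002 -1.   ]
turn world ccw -0.002 -> twist 0.002
0.137 -20 [251.00843351 330.68214022]
0.137 0 [250.9706478  285.12348459]
0.137 20 [250.92942189 235.41696411]
0.178 -20 [251.45036033 276.79601045]
0.178 0 [251.436458   240.88228586]
0.178 20 [251.42161747 202.54488703]
```

View pics/w11.png

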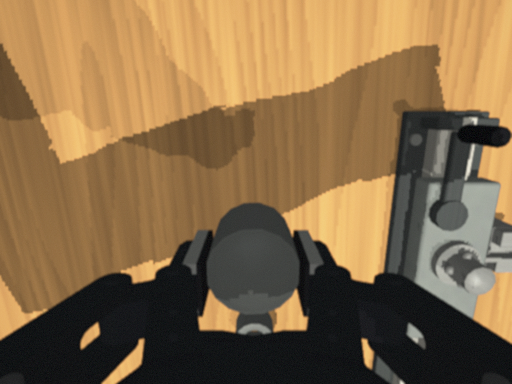

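View pics/s11.png

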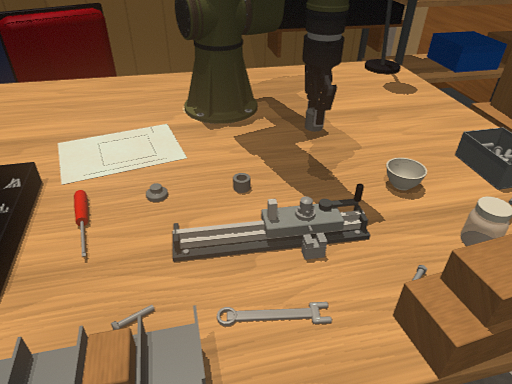

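```bash
python3 -c "
from h import *
t=camera('top');s=camera('scene')
f=lambda u,v,k,ox,oy:((u+.5)/k-.5+ox,(v+.5)/k-.5+oy)
print(onz(t,f(259,165,3.5,120,110),.088), onz(s,f(407,243,5,225,150),.088))
print('tab',onz(t,f(389,165,3.5,120,110),.09), onz(s,f(238,258,5,225,150),.09))
"
python3 -c "
import cv2
b=cv2.imread('pics/s8.png');cv2.imwrite('pics/s8b.png',cv2.resize(b[220:360,330:480],None,fx=4,fy=4,interpolation=cv2.INTER_CUBIC))"
```

```text
[0.6238304  0.06443306 0.088     ] [0.6302595  0.06626811 0.088     ]
tab [0.6221437  0.00131206 0.09      ] [0.62836573 0.00194276 0.09      ]
```

View pics/s8b.png

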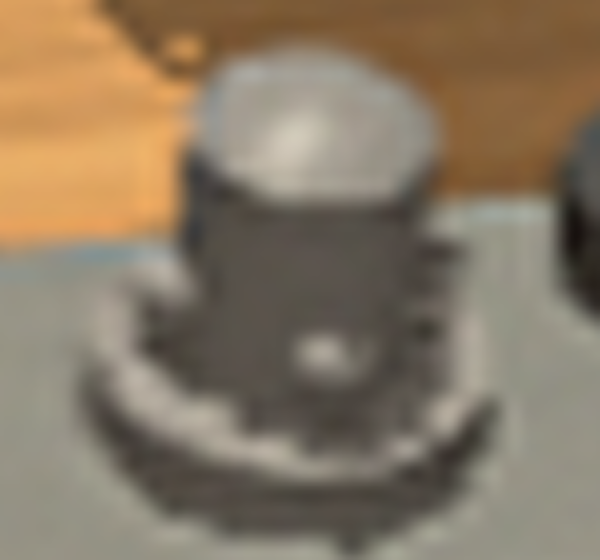

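```bash
python3 -c "
import cv2
b=cv2.imread('pics/scene8.png')
cv2.imwrite('pics/s8c.png',cv2.resize(b[218:262,295:340],None,fx=13,fy=13,interpolation=cv2.INTER_CUBIC))
b=cv2.imread('pics/top8.png')
cv2.imwrite('pics/t8c.png',cv2.resize(b[115:165,175:225],None,fx=11,fy=11,interpolation=cv2.INTER_CUBIC))
"
```

```text
(no output)
```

View pics/s8c.png

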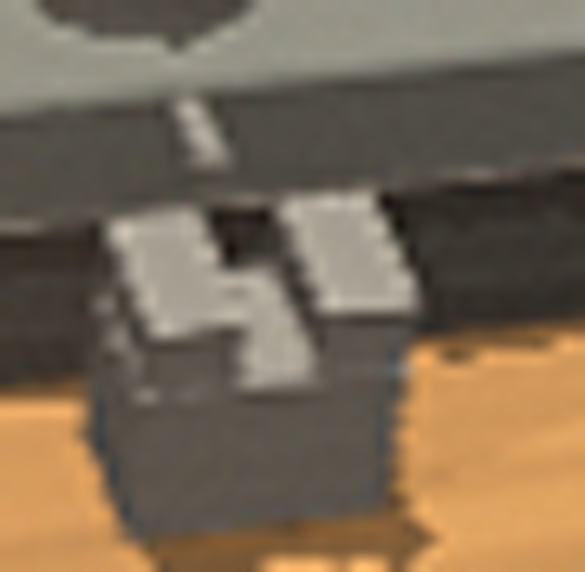

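View pics/t8c.png

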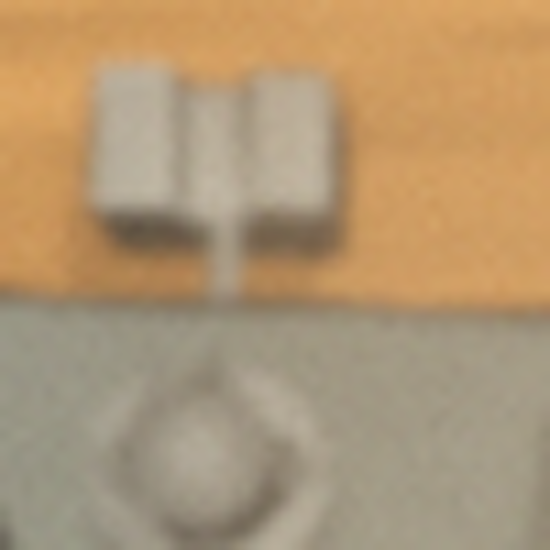

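```bash
python3 -c "
from h import *
c=camera('scene');t=camera('top')
ey=np.array([.0530,.9986])
def g(c,n,u,v,z,k,ox,oy):
  p=onz(c,((u+.5)/k-.5+ox,(v+.5)/k-.5+oy),z)[:2]*1000
  print(n,np.round(p,1),'railx',round(float((p-[623,2.5])@[.9986,-.053]),1),'raily',round(float((p-[623,2.5])@ey),1))
S=(13,295,218);Tp=(11,175,115)
for a in [('slotrear',240,204,.042),('slotfront',282,322,.042),('pbase',188,103,.047),('ptip',214,163,.047)]: g(c,*a,*S)
for a in [('slotrear',213,215,.042),('slotfront',215,85,.042),('gl',95,140,.042),('gr',335,140,.042),('pbase',227,295,.047),('ptip',227,235,.047)]: g(t,*a,*Tp)
"
```

```text
slotrear [676.9  68.1] railx 50.4 raily 68.4
slotfront [700.6  65.7] railx 74.1 raily 67.2
pbase [660.3  65.7] railx 33.9 raily 65.1
ptip [673.1  65.1] railx 46.8 raily 65.1
slotrear [671.9  66.8] railx 45.4 raily 66.8
slotfront [693.4  66. ] railx 67.0 raily 67.2
gl [684.7  85.8] railx 57.2 raily 86.4
gr [683.9  46.6] railx 58.5 raily 47.3
pbase [657.7  64.4] railx 31.4 raily 63.6
ptip [667.6  64.2] railx 41.2 raily 63.9
```

Emit:
{"fn": "carry_out", "kwargs": {"delta_pos": [[0, -12, 35], [0, -12, 35], [0, -12, 35], [0, -12, 35], [0, -13, 35]], "twist": [0, 0, 0, 0, 0], "fingers": [0, 0, 0, 0, 0]}}

```text
time: 16.4
position: [0.6257, 0.0663, 0.3242]
ee_rot: [0.018, 0.708, -0.018, 0.706]
force: [-0.2, 0.3, 0.2]
finger_gap: 0.0378
```

Emit:
{"fn": "carry_out", "kwargs": {"delta_pos": [[10, 0, 0], [10, 0, 0], [5, 0, 0], [0, 0, 0], [0, 0, 0]], "twist": [0, 0, 0, 0, 0], "fingers": [0, 0, 0, 0, 0]}}

```text
time: 16.9
position: [0.624, 0.0674, 0.3007]
ee_rot: [0.018, 0.707, -0.018, 0.707]
force: [0.7, -0.3, -0.1]
finger_gap: 0.0379
```

```bash
cat > avg.py <<'E'
from h import *
plan(.6265,.0665,.28,-.053)
b=camera('scene')['color'][:,:,::-1]; 
cv2.imwrite('pics/sA.png',cv2.resize(b[150:262,250:380],None,fx=5,fy=5,interpolation=cv2.INTER_CUBIC))
b=camera('top')['color'][:,:,::-1]
cv2.imwrite('pics/tA.png',cv2.resize(b[100:200,130:270],None,fx=5,fy=5,interpolation=cv2.INTER_CUBIC))
plan(.6265,.0665,.28,-.053)
E
python3 avg.py
```

```text
t 16.9 pos [624.   67.4 300.7] jaw -0.05 gap 37.9 F [ 0.7 -0.3 -0.1] q [ 0.11  0.42 -0.13  1.02  0.    1.73]
tool d mm [20.7 -0.7  2.6] axes y [ 0.05   0.999 -0.   ] z [ 0.999 -0.05  -0.001] x [-0.001 -0.    -1.   ]
turn world ccw -0.003 -> twist 0.003
t 17.0 pos [624.5  67.3 301.4] jaw -0.05 gap 37.9 F [-0.1 -0.7 -0.2] q [ 0.11  0.42 -0.13  1.02 -0.    1.73]
tool d mm [21.4 -0.7  2. ] axes y [0.05  0.999 0.   ] z [ 0.999 -0.05   0.001] x [ 0.001  0.    -1.   ]
turn world ccw -0.003 -> twist 0.003
```

View pics/sA.png

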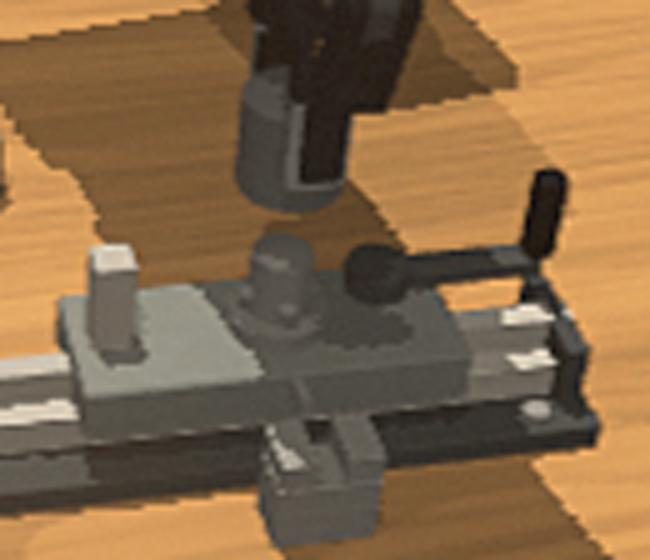

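View pics/tA.png

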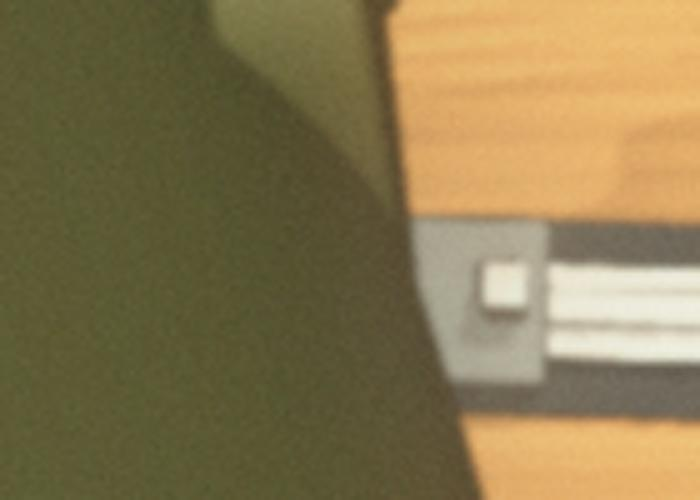

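```bash
python3 -c "
from h import *
c=camera('scene')
f=lambda P:(proj(c,P)+.5-[250,150])*5-.5
print('mouth',f((.6245,.0673,.116)),'edge',f((.6445,.0673,.116)),'studtop',f((.6265,.0665,.084)),'studL',f((.6265,.0545,.084)),f((.6265,.0785,.084)),'collar',f((.6265,.0665,.058)))
print('dy 1mm',f((.6265,.0675,.084))-f((.6265,.0665,.084)),'dx',f((.6275,.0665,.084))-f((.6265,.0665,.084)))
"
```

```text
mouth [286.50411032 172.23910602] edge [304.92448025 204.18458867] studtop [278.33272214 245.40028492] studL [247.68122964 249.50952221] [308.78676516 241.31751835] collar [272.2264273  299.41829609]
dy 1mm [ 2.545352   -0.34123804] dx [0.87092438 1.60512815]
```

Emit:
{"fn": "carry_out", "kwargs": {"delta_pos": [[0, -0.6, 1], [0, -0.6, 1], [8, 0, 0], [8, 0, 0], [6, 0, 0]], "twist": [0, 0, 0, 0, 0], "fingers": [0, 0, 0, 0, 0]}}

```text
time: 17.55
position: [0.6263, 0.0655, 0.2774]
ee_rot: [0.018, 0.707, -0.018, 0.706]
force: [-0.3, -0.8, 0.3]
finger_gap: 0.038
```

Emit:
{"fn": "carry_out", "kwargs": {"delta_pos": [[5, 0, 0], [5, 0, 0], [5, 0, 0], [4, 0, 0], [0, 0, 0]], "twist": [0, 0, 0, 0, 0], "fingers": [0, 0, 0, 0, 0]}}

```text
time: 18.05
position: [0.6265, 0.0656, 0.259]
ee_rot: [0.018, 0.707, -0.018, 0.707]
force: [0.9, 0.8, -0.9]
finger_gap: 0.0378
```

```bash
python3 avg.py
```

```text
t 18.05 pos [626.5  65.6 259. ] jaw -0.051 gap 37.8 F [ 0.9  0.8 -0.9] q [ 0.1   0.46 -0.18  0.93  0.    1.73]
tool d mm [-21.    0.9  -0. ] axes y [ 0.051  0.999 -0.   ] z [ 0.999 -0.051 -0.001] x [-0.001 -0.    -1.   ]
turn world ccw -0.002 -> twist 0.002
t 18.15 pos [626.7  65.6 259.8] jaw -0.051 gap 38.0 F [ 1.3 -0.4 -1.3] q [ 0.1   0.46 -0.18  0.93 -0.    1.73]
tool d mm [-20.2   0.9  -0.3] axes y [ 0.051  0.999 -0.   ] z [ 0.999 -0.051  0.   ] x [ 0. -0. -1.]
turn world ccw -0.002 -> twist 0.002
```

View pics/sA.png

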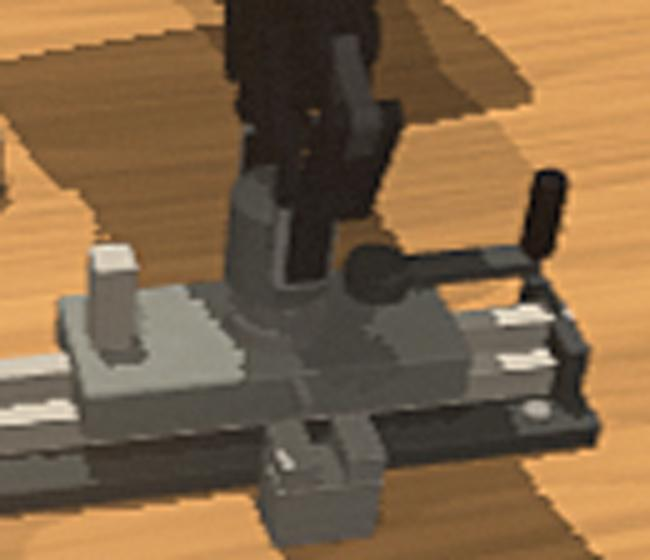

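Cap is over the stud with no side force. Press in small steps.

Emit:
{"fn": "carry_out", "kwargs": {"delta_pos": [[2, 0, 0], [2, 0, 0], [2, 0, 0], [2, 0, 0], [0, 0, 0]], "twist": [0, 0, 0, 0, 0], "fingers": [0, 0, 0, 0, 0]}}

```text
time: 18.65
position: [0.6273, 0.066, 0.253]
ee_rot: [0.018, 0.706, -0.017, 0.708]
force: [-1.7, 1.7, 5.8]
finger_gap: 0.0383
```

Emit:
{"fn": "carry_out", "kwargs": {"delta_pos": [[1, 0, 0], [1, 0, 0], [1, 0, 0], [1, 0, 0], [0, 0, 0]], "twist": [0, 0, 0, 0, 0], "fingers": [0, 0, 0, 0, 0]}}

```text
time: 19.15
position: [0.6264, 0.0659, 0.2467]
ee_rot: [0.018, 0.707, -0.018, 0.707]
force: [2.2, 3.0, -7.3]
finger_gap: 0.0377
```

Emit:
{"fn": "carry_out", "kwargs": {"delta_pos": [[1, 0, 0], [1, 0, 0], [1, 0, 0], [0, 0, 0], [0, 0, 0]], "twist": [0, 0, 0, 0, 0], "fingers": [0, 0, 0, 0, 0]}}

```text
time: 19.65
position: [0.6267, 0.0656, 0.2449]
ee_rot: [0.018, 0.707, -0.018, 0.707]
force: [-0.4, 2.8, -1.1]
finger_gap: 0.038
```

Emit:
{"fn": "carry_out", "kwargs": {"delta_pos": [[1, 0, 0], [1, 0, 0], [1, 0, 0], [0, 0, 0], [0, 0, 0]], "twist": [0, 0, 0, 0, 0], "fingers": [0, 0, 0, 0, 0]}}

```text
time: 20.15
position: [0.6266, 0.0656, 0.2446]
ee_rot: [0.018, 0.706, -0.018, 0.707]
force: [-7.2, 1.7, 18.9]
finger_gap: 0.0381
```

Emit:
{"fn": "carry_out", "kwargs": {"delta_pos": [[0.5, 0, 0.3], [0, 0, 0], [0, 0, 0], [0, 0, 0], [0, 0, 0]], "twist": [0, 0, 0, 0, 0], "fingers": [0, 0, 0, 0, 0]}}

```text
time: 20.65
position: [0.6267, 0.0656, 0.2446]
ee_rot: [0.018, 0.706, -0.018, 0.707]
force: [-8.8, 1.3, 23.5]
finger_gap: 0.0378
```

```bash
python3 avg.py; python3 -c "
from h import *
b=camera('scene')['color'][:,:,::-1]
cv2.imwrite('pics/sB.png',cv2.resize(b[195:262,280:365],None,fx=9,fy=9,interpolation=cv2.INTER_CUBIC))"
```

```text
t 20.65 pos [626.7  65.6 244.6] jaw -0.051 gap 37.8 F [-8.8  1.3 23.5] q [ 0.1   0.47 -0.2   0.9   0.    1.73]
tool d mm [-35.4   0.9  -0.2] axes y [0.051 0.999 0.   ] z [ 0.999 -0.051  0.001] x [ 0.001  0.    -1.   ]
turn world ccw -0.002 -> twist 0.002
t 20.75 pos [626.7  65.6 244.6] jaw -0.051 gap 38.3 F [-9.1  2.1 23.5] q [ 0.1   0.47 -0.2   0.9   0.    1.73]
tool d mm [-35.4   0.9  -0.2] axes y [0.051 0.999 0.   ] z [ 0.999 -0.051  0.001] x [ 0.001  0.    -1.   ]
turn world ccw -0.002 -> twist 0.002
```

View pics/sB.png

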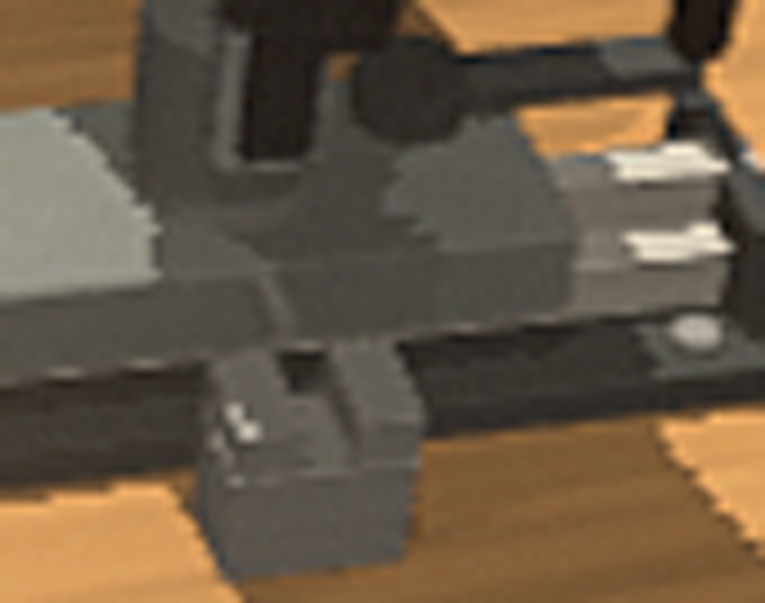

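```bash
python3 -c "
from rig import *
print(sign_off())"
```

```text
the job is handed in; nothing more can be done
None
```

I set and locked the sliding stop, pressed the cap home on its stud, and handed in the job at about 21 s with the gripper still holding and pushing. The sign-off gave no verdict, so what follows is from my own checks.

- **Lever:** I swung it open to about 1.45 rad by its handle. After the slide I swung it back until it pressed its stop with about 14 N. The pictures show it lying along the rail, locked.
- **Stop position:** I slid it by its tab until the pointer was in the slot, within about 1 mm. It then slipped back a little when I let go of the tab or moved the lever. Pictures after locking put the pointer about 3 mm on the -y side of the slot's middle (2.7 mm from one camera, 3.1 mm from the other). That is inside the 5 mm limit but not centred, and I left it there rather than unclamp and redo it.
- **Cap:** The push built up where the balls should be, then turned to a brief pull (about -7 N), and the cap ran down freely. It stopped with the gripper 58 mm above its pick-up height, which is the collar's height. The last picture shows the cap on the collar.
- **At hand-in:** The gripper was steady with about 23 N of downward push and a 70 N grip setting, and its pose was not moving. There was also about 9 N of sideways force, which I did not remove.

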